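# Shake a toppled spray can on the hold-to-run shaker

## Task

The green-capped spray can has toppled over on the bench: stand it upright, cap up, fully down in the black rubber nest of the blue can shaker and let go of it. Then turn the shaker's spring-return dial clockwise past its first two clicks to the third (three dots) and finish holding it there, since the shaker only runs while the dial is held. Leave the jar of screws, the masking tape and the tape measure beside it where they are.

Things in the scene. Friction and masses are not known exactly. Their poses are not given: they have to be found in the camera images.
- spray_can: Aerosol can with a green cap, 171 mm tall, about 50 mm diameter (fingers close to 48 mm on it), 0.15 to 0.3 kg, centre of mass about midway along it, so grip it near there. It lies on its side at the start, its axis 25 mm above the bench. Origin: centre of its base; its z axis runs from the base to the cap (pointing up when it stands). The cap takes up the last 45 mm; all of it is rigid.
- shaker: Blue bench can shaker, fixed to the bench. Housing 250 (x) x 150 (y) mm, deck 60 mm above the bench. Origin: centre of its underside, on the bench; x points from the dial end (front) to the nest end, z up. Dial axis at x = -72 mm, nest axis at x = +62 mm, both at y = 0.
- nest_floor (a point): Centre of the inner floor of the black rubber nest, a round upright cup on the shaker's plate, open at the top: bore 64 mm diameter, 35 mm deep, outside diameter 86 mm. The floor is 82 mm and the rim 117 mm above the bench. A can that is fully down stands with its base on this floor; the nest keeps it upright without clamping it.
- dial: Black rotary dial on the shaker's deck, axis vertical. A round skirt, 66 mm diameter, its top 71 mm above the bench, carries an upright wing to grip: 56 mm long, 15 mm thick, top 103 mm above the bench. Origin on the axis at the skirt's underside; x runs along the wing towards the white pointer line, y across the wing, z up. It turns with the dial.
- dial_grip (a point): Point on the dial's axis inside the wing, 11 mm below the wing's top and 21 mm above the skirt: where to pinch the wing across its 15 mm thickness with the fingers pointing down.
- dial_turn (a joint): Dial angle in rad, 0 at the red stop mark where it rests, growing clockwise as seen from above; clicks at 0.4 (one dot), 0.8 (two dots) and 1.2 (three dots), end stop at 1.25. A return spring (0.10 N m at rest, 0.22 N m at the third click; passing the catches between clicks takes up to 0.3 N m in all) drives it back to 0 from anywhere when it is let go.
- screw_jar: Clear jar of screws with a red lid, 65 mm diameter, 99 mm tall, standing upright: a bystander. Origin: centre of its base.
- masking_tape: Roll of masking tape, 98 mm diameter, 25 mm high, lying flat: a bystander. Origin: centre of its underside.
- tape_measure: Yellow and black pocket tape measure, 74 x 71 x 36 mm, lying on its side (of the two on the bench, the one nearer the can): a bystander. Origin: centre of its underside.

How it is judged (in metres and radians):
On the way, in this order (a step that is already met when the one before it is completed fails the run):
1. the green-capped can stands upright, fully down in the nest, and has been let go (angle between spray_can's own z axis and vertical below 0.12 rad and horizontal distance between spray_can and nest_floor below 0.012 m and z of spray_can in the frame of nest_floor between -0.006 and 0.006 m and contact force between spray_can and the arm below 0.2 N and contact force between spray_can and the fingers below 0.2 N), for 0.3 s.
2. the dial is held at the third click by the fingers (value of joint dial_turn above 1.08 rad and contact force between dial and the fingers above 1.5 N), for 0.5 s.
At the end, for the whole second after the job is handed in: The fingers, and no wedged object, hold the dial at its third click (above 1.08 rad), while the green-capped can stands at rest and untouched in the nest: within 0.12 rad of upright, base within 12 mm of the nest's axis and 6 mm of its floor (all of step 1 and all of step 2 and contact force between dial and spray_can below 0.3 N and contact force between dial and screw_jar below 0.3 N and contact force between dial and masking_tape below 0.3 N and contact force between dial and tape_measure below 0.3 N and linear speed of spray_can below 0.05 m/s); the arm keeps its last pose, push and grip.
It fails at once if the jar of screws is moved by more than 40 mm or knocked over (distance of screw_jar from where it was at the start of the episode above 0.04 m or angle between screw_jar's own z axis and vertical above 0.5 rad).
It fails at once if the masking tape is moved by more than 40 mm or knocked over (distance of masking_tape from where it was at the start of the episode above 0.04 m or angle between masking_tape's own z axis and vertical above 0.5 rad).
It fails at once if the tape measure is moved by more than 40 mm or knocked over (distance of tape_measure from where it was at the start of the episode above 0.04 m or angle between tape_measure's own z axis and vertical above 0.5 rad).
It also fails if it takes over 56 s, if anything falls off the work surface, if the arm or the gripper's body presses on something with over 40 N, if the wrist force passes 120 N, or if a joint passes its speed limit or range.

## Robot

A 6-joint arm with a two-finger parallel gripper is mounted at the origin on a cart in front of the work surface, level with it; the furniture and walls round the work are solid. World frame = base frame: x ahead of the robot, y to its left, z up, the work surface at z = 0. Lengths are in mm, angles in rad, forces in N, time in s.
With the tool pointing down it reaches from about 275 to 825 mm from the base axis. Payload 5.2 kg.
Tool frame: the origin (TCP) lies at the very end of the fingers, on their centre line; the grasp point (between the pads) lies 19 mm behind it; z points along the fingers, y is the line along which they close (so a half turn about z gives the same grasp; the last joint's range is limited). The gripper opens to 93 mm and grips with 3 to 60 N. Pads are 15 mm wide; open, the fingers measure 128 mm over their backs; the gripper's body (75 mm by 188 mm) begins 65 mm behind the grasp point.
Start: joints at [-1.345, 0.259, 1.535, -0, 1.348, -0.203], TCP at [228.699, -500.201, 218.653] pointing down, gripper open.
Joint ranges: [-3.14, 3.14], [-0.91, 2.08], [0.19, 2.58], [-1.22, 4.36], [0.22, 2.71], [-3.12, 3.12]. Speed limits (rad/s): [2.57, 2.57, 3.14, 3.14, 3.14, 3.14].

## Interface

Orientations are given as [roll, pitch, yaw] about the fixed x, y, z axes, in that order (R = Rz(yaw) Ry(pitch) Rx(roll)).
In Python, from bench import robot gives the robot as it stands. The module is installed in compiled form; this text tells all that it offers. Calls block until the motion is done:
- robot.move_ptp(position, orientation): joint-space move of the TCP to a pose.
- robot.move_linear(position, ori=None, speed=150, f_stop=None): straight line of the TCP; ori=None keeps the orientation; speed is the mean speed in mm/s. With f_stop (N) it stops when the force on the tool has changed by that much, and returns True; else False.
- robot.move_j(angles): joint-space move.
- robot.move_gripper(opening): opening from 0.0 (shut) to 1.0 (fully open); the grip force is fixed at half the most; returns when the fingers have stopped.
- robot.sleep(seconds).
- robot.inverse_kinematics(position, orientation): joint angles nearest the present ones, or None.
- robot.get_image(name): name is "scene" or "top" or "wrist"; returns a dict with "img" (384x512x3 uint8, blue, green, red), "fovy" (degrees; the focal length in pixels is half the picture's height over the tangent of half this angle, whatever the lens; pixels are square), "cx", "cy" (the principal point, pixels), "k1" (the pictures are not rectified: a ray, as slopes to the right and down, at radius r is drawn at 1 + k1 r^2 times it, then the intrinsics apply), "eye" and "orientation" of the camera in the world. Camera axes: x right, y down, z forward; pixel columns grow to the right and rows downward; lengths in mm; the calibration is good to about 2 mm. A picture is of the moment at which its call begins. There is no depth.
A pose or a line that the arm cannot do raises robot.MotionError and nothing moves.
- robot.hand_in(): hands the job in; it is judged then, once.
Readings, each from a call of its own:
- robot.current_t(): time.
- robot.current_qpos(): joint angles.
- robot.current_joint_vel(): joint speeds.
- robot.current_joint_efforts(): joint torques, N m.
- robot.current_tcp_pos(): TCP position.
- robot.current_eef_rot(): TCP orientation.
- robot.current_contact_force(): force on the tool from outside, world axes, zero at the start.
- robot.current_ft_torque(): the same for the moment, N m.
- robot.current_gripper_width(): opening from 0.0 (shut) to 1.0 (fully open).
- robot.current_finger_force(): force on a finger pad.
Only numpy, scipy, OpenCV 4.12 (cv2) and the standard library are available. Lean on these libraries where they do the work, as an engineer would, in place of code of your own. Each camera call takes 0.05 s, during which the arm holds its last target. There are 200 camera calls.

## Working session

There is one attempt and no reset: what is moved stays moved. The work goes in short steps, each a Python script; the robot and the scene stay as the last script left them, time stands still between calls to the robot, and variables do not carry over. Pictures are saved under pics/ and viewed, at most 10 in all, crops included, and the job is handed in when it is done.

```bash
mkdir -p pics
cat > h.py <<'E'
import numpy as np, cv2
from scipy.spatial.transform import Rotation as R
from bench import robot
def cam(n):
    d=robot.get_image(n); return d
def rot(o):
    o=np.array(o,float); return o if o.shape==(3,3) else R.from_euler('xyz',o).as_matrix()
def ray(d,uv):
    f=d['img'].shape[0]/2/np.tan(np.radians(d['fovy'])/2)
    p=(np.array(uv,float)-[d['cx'],d['cy']])/f
    q=p.copy()
    for _ in range(20): q=p/(1+d['k1']*(q@q))
    v=rot(d['orientation'])@np.array([q[0],q[1],1]); return np.array(d['eye'],float),v
def onz(d,uv,z):
    e,v=ray(d,uv); return e+v*(z-e[2])/v[2]
def proj(d,P):
    f=d['img'].shape[0]/2/np.tan(np.radians(d['fovy'])/2)
    c=rot(d['orientation']).T@(np.array(P,float)-d['eye']); q=c[:2]/c[2]
    return q*(1+d['k1']*(q@q))*f+[d['cx'],d['cy']]
E
python3 - <<'E'
from h import *
import pickle
for n in ['scene','top']:
    d=cam(n); pickle.dump(d,open(n+'.pkl','wb')); print(n,{k:v for k,v in d.items() if k!='img'})
    cv2.imwrite(f'pics/{n}0.png',cv2.resize(d['img'],(800,600),interpolation=cv2.INTER_CUBIC))
E
```

```text
scene {'fovy': 44.259740667053464, 'cx': 253.33959655513007, 'cy': 187.38931992866875, 'k1': 0.0033310071280705815, 'eye': array([-391.63350603, -816.30364727,  651.69690058]), 'orientation': array([-2.04503405,  0.00438134, -1.1162511 ])}
top {'fovy': 56.23944029747128, 'cx': 255.6894657009152, 'cy': 195.06533214211143, 'k1': -0.03131994826594024, 'eye': array([ 423.51652739, -338.12358847,  973.79823213]), 'orientation': array([-2.98121784,  0.00458912, -1.56146101])}
```

View pics/top0.png

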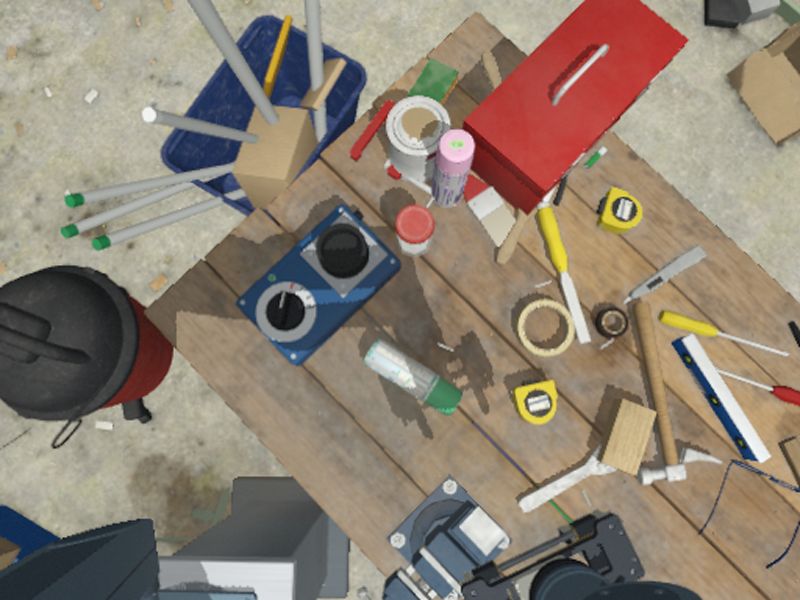

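View pics/scene0.png

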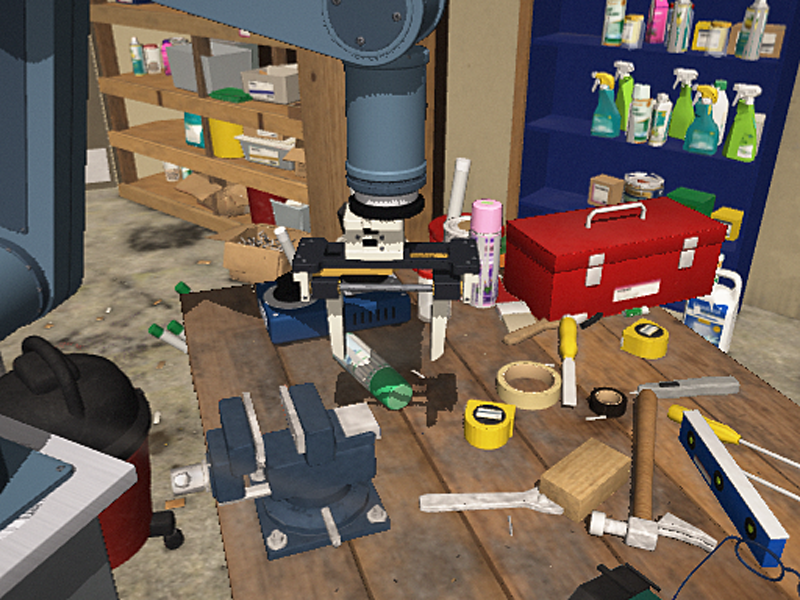

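The top view (800x600 pixels) shows the shaker with its dial at (287,310) and nest at (343,250). The can lies with its base near (370,352) and cap near (455,400). The jar lid is at (415,225), the tape at (546,327) and the tape measure at (537,401).

Run:
```python
from h import *
import pickle
d=pickle.load(open('top.pkl','rb')); im=d['img']; s=512/800
hsv=cv2.cvtColor(im,cv2.COLOR_BGR2HSV)
for n,uv,z in [('c1',(240,303),60),('c2',(343,207),60),('c3',(400,265),60),('c4',(297,362),60),('nest',(343,250),117),('wing',(285,308),100),('base',(371,352),25),('cap',(455,400),25),('jar',(415,222),99),('tape',(546,326),25),('tm',(538,402),36),('pink',(456,146),190)]:
    print(n,onz(d,np.array(uv)*s,z).round(0))
# dark nest
m=np.zeros(im.shape[:2],np.uint8); m[hsv[...,2]<60]=255
m2=m.copy(); k=np.zeros_like(m); cv2.circle(k,(int(343*s),int(250*s)),24,255,-1); m2&=k
c=max(cv2.findContours(m2,0,1)[0],key=cv2.contourArea); (x,y),r=cv2.minEnclosingCircle(c); print('nest px',x/s,y/s,r/s,onz(d,(x,y),117))
# green cap
g=cv2.inRange(hsv,(50,80,30),(90,255,255)); k[:]=0; cv2.circle(k,(int(440*s),int(390*s)),30,255,-1); g&=k
c=max(cv2.findContours(g,0,1)[0],key=cv2.contourArea); print('cap',cv2.minAreaRect(c),cv2.boundingRect(c))
crop=im[100:280,140:310]; cv2.imwrite('pics/crop1.png',cv2.resize(crop,None,fx=3.3,fy=3.3,interpolation=cv2.INTER_CUBIC))
```

```text
c1 [572. -68.  60.]
c2 [ 739. -235.   60.]
c3 [ 639. -333.   60.]
c4 [ 476. -167.   60.]
nest [ 649. -243.  117.]
wing [ 558. -152.  100.]
base [ 496. -285.   25.]
cap [ 417. -426.   25.]
jar [ 701. -357.   99.]
tape [ 542. -582.   25.]
tm [ 415. -562.   36.]
pink [ 790. -415.  190.]
nest px 342.1875 250.0 27.332741022109985 [ 648.58011817 -241.93042103  117.        ]
cap ((284.1153564453125, 254.076904296875), (18.027755737304688, 17.75040626525879), 33.690067291259766) (273, 242, 23, 23)
```

View pics/crop1.png

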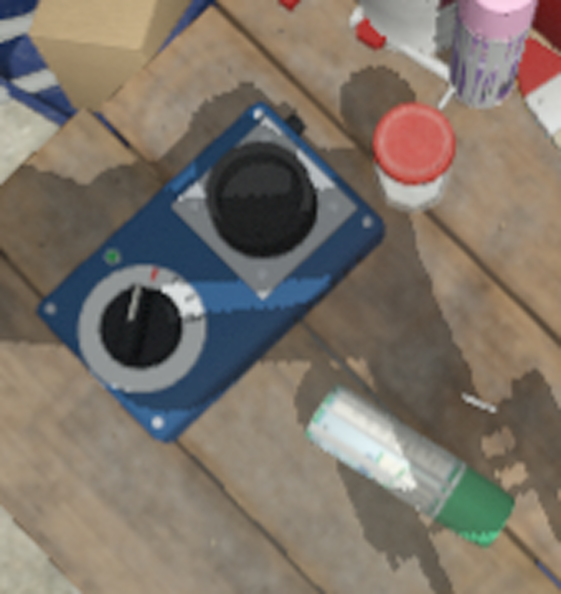

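```bash
cat >> h.py <<'E'
def pose(g,a,n,th,s):
    a=np.array(a,float);n=np.array(n,float)
    z=-n*np.cos(th)-a*np.sin(th); y=s*np.cross(n,a); x=np.cross(y,z)
    Rm=np.column_stack([x,y,z]); return list(np.array(g)+19*z), list(R.from_matrix(Rm).as_euler('xyz'))
UP=np.array([0,0,1.])
def hd(p): return np.array([np.cos(p),np.sin(p),0])
E
python3 - <<'E'
from h import *
import pickle
d=pickle.load(open('top.pkl','rb'))
b=onz(d,(140+322/3.3,100+412/3.3),25); c=onz(d,(140+503/3.3,100+523/3.3),25)
print(b,c,np.linalg.norm(c-b)); a=(c-b)/np.linalg.norm(c-b); ps=np.arctan2(a[1],a[0]); print(ps)
g=(b+c)/2+[0,0,2]
N=np.array([650,-244,0])
for th in (0,.25,.4):
  for s in (1,-1):
    q=robot.inverse_kinematics(*pose(g,a,UP,th,s)); print('pick',th,s,None if q is None else np.round(q,2))
    for f in (-.9,-.6,-.35,-.1,.2):
      for dz in (200,86):
        q=robot.inverse_kinematics(*pose(N+[0,0,dz+82],UP,-hd(f),th,s)); print('  ',f,dz,None if q is None else np.round(q,2))
E
```

```text
[ 496.86110111 -285.24136435   25.        ] [ 410.55548363 -429.51531899   25.        ] 168.11791574625215
-2.1098960337224937
pick 0 1 [-0.86  0.53  1.71 -0.    0.91 -0.32]
   -0.9 200 [-0.19  0.52  2.11  3.92  1.2   1.23]
   -0.9 86 [-0.19  0.79  2.12  3.86  1.4   1.42]
   -0.6 200 [-0.44  0.47  2.28  3.32  1.18  1.5 ]
   -0.6 86 [-0.44  0.79  2.28  3.3   1.5   1.56]
   -0.35 200 [-0.69  0.45  2.33  2.78  1.23  1.7 ]
   -0.35 86 [-0.69  0.8   2.33  2.8   1.56  1.58]
   -0.1 200 [-0.91  0.47  2.27  2.29  1.3   1.87]
   -0.1 86 [-0.91  0.79  2.28  2.33  1.52  1.62]
   0.2 200 [-1.05  0.53  2.1   1.86  1.41  2.06]
   0.2 86 [-1.05  0.8   2.1   1.89  1.49  1.8 ]
pick 0 -1 [-0.86  0.53  1.71 -0.    0.91  2.82]
   -0.9 200 [-0.19  0.52  2.11  3.92  1.2  -1.91]
   -0.9 86 [-0.19  0.79  2.12  3.86  1.4  -1.72]
   -0.6 200 [-0.44  0.47  2.28  3.32  1.18 -1.64]
   -0.6 86 [-0.44  0.79  2.28  3.3   1.5  -1.58]
   -0.35 200 [-0.69  0.45  2.33  2.78  1.23 -1.44]
   -0.35 86 [-0.69  0.8   2.33  2.8   1.56 -1.57]
   -0.1 200 [-0.91  0.47  2.27  2.29  1.3  -1.28]
   -0.1 86 [-0.91  0.79  2.28  2.3
[... 1655 characters left out ...]
.03  2.56]
   0.2 86 [-0.99  0.5   2.05  1.65  1.03  2.22]
pick 0.4 -1 [-1.07  0.61  1.64  0.38  1.14  2.41]
   -0.9 200 None
   -0.9 86 [-0.23  0.49  2.07  4.11  0.76 -2.09]
   -0.6 200 [-0.45  0.18  2.12  3.55  0.36 -1.9 ]
   -0.6 86 [-0.45  0.43  2.21  3.36  0.68 -1.68]
   -0.35 200 [-0.67  0.16  2.16  2.38  0.43 -0.99]
   -0.35 86 [-0.67  0.42  2.25  2.7   0.73 -1.36]
   -0.1 200 [-0.86  0.19  2.11  1.82  0.71 -0.67]
   -0.1 86 [-0.86  0.44  2.2   2.14  0.85 -1.12]
   0.2 200 [-0.99  0.29  1.97  1.48  1.03 -0.58]
   0.2 86 [-0.99  0.5   2.05  1.65  1.03 -0.93]<sys>:0: UserWarning: Gimbal lock detected. Setting third angle to zero since it is not possible to uniquely determine all angles.
```

Run:
```python
from h import *
import pickle
g=np.array([454,-357,27.]); a=hd(-2.11)
p,o=pose(g+[0,0,130],a,UP,.35,1)
robot.move_ptp(p,o); print(robot.current_t(),robot.current_tcp_pos(),robot.current_qpos())
d=cam('wrist'); pickle.dump(d,open('w1.pkl','wb')); print(d['eye'])
im=d['img'].copy()
for k in (-85.5,0,40.5,85.5):
    cv2.circle(im,tuple(int(v) for v in proj(d,g+a*k-[0,0,2])),3,(0,0,255),1)
cv2.imwrite('pics/w1.png',im)
```

```text
1.1833 [ 456.93474332 -352.32715522  139.55478826] [-1.04869667  0.43577056  1.5364131   0.31072061  1.35458754 -0.6040622 ]
[ 464.16495858 -339.60632011  322.31967614]
```

View pics/w1.png

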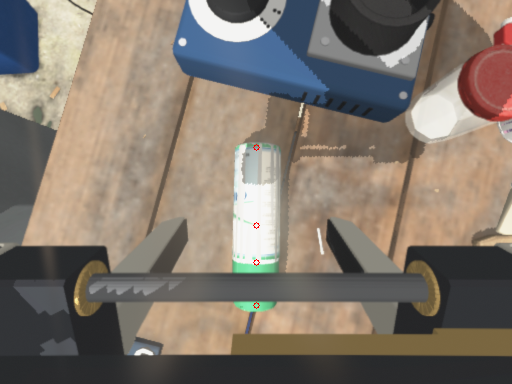

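The projected axis points lie along the can in the wrist view, from the base at (257,145) to the cap end at (256,308). I'll grasp it now.

Run:
```python
from h import *
from scipy.spatial.transform import Slerp
g=np.array([454,-357,27.]); a=hd(-2.11); TH=.35
p,o=pose(g,a,UP,TH,1)
print('stop',robot.move_linear(p,o,speed=100,f_stop=15))
robot.move_gripper(0.0); print('w',robot.current_gripper_width()*93,robot.current_finger_force(),robot.current_tcp_pos())
p,o=pose(g+[0,0,220],a,UP,TH,1)
robot.move_linear(p,o,speed=200); print('w',robot.current_gripper_width()*93,robot.current_contact_force(),robot.current_t())
N=np.array([650,-244,82.])
for f in (-.35,-.1,.2):
    p2,o2=pose(N+[0,0,86+110],UP,-hd(f),TH,1)
    S=Slerp([0,1],R.from_euler('xyz',[o,o2])); g0=g+[0,0,220]; g1=N+[0,0,196]
    for t in np.linspace(0,1,7):
        Rm=S(t); gg=g0+(g1-g0)*t+[0,0,60*np.sin(np.pi*t)]; tcp=gg+19*Rm.as_matrix()[:,2]
        q=robot.inverse_kinematics(list(tcp),list(Rm.as_euler('xyz'))); print(f,round(t,2),None if q is None else np.round(q,2))
```

```text
stop False
w 48.552605218378616 29.904762514634058 [ 457.30306091 -351.37525731    9.15562853]
w 48.39595596227797 [-0.42572736 -0.89175177 -3.15606853] 4.7
-0.35 0.0 [-1.05  0.36  1.42  0.3   1.54 -0.55]
-0.35 0.17 [-0.93  0.23  1.49  0.24  1.35 -0.7 ]
-0.35 0.33 [-0.82  0.12  1.59  0.17  1.12 -0.86]
-0.35 0.5 [-0.73  0.04  1.73  0.13  0.82 -1.05]
-0.35 0.67 [-0.67  0.    1.9   0.19  0.45 -1.35]
-0.35 0.83 None
-0.35 1.0 [-0.67  0.19  2.19  2.51  0.53  2.02]
-0.1 0.0 [-1.05  0.36  1.42  0.3   1.54 -0.55]
-0.1 0.17 [-0.96  0.23  1.5   0.27  1.35 -0.76]
-0.1 0.33 [-0.88  0.11  1.61  0.27  1.11 -1.02]
-0.1 0.5 [-0.82  0.02  1.76  0.36  0.83 -1.36]
-0.1 0.67 [-0.81 -0.    1.92  0.69  0.55 -1.98]
-0.1 0.83 [-0.83  0.06  2.07  1.47  0.5  -3.08]
-0.1 1.0 [-0.87  0.22  2.15  1.93  0.77  2.34]
0.2 0.0 [-1.05  0.36  1.42  0.3   1.54 -0.55]
0.2 0.17 [-0.98  0.22  1.51  0.32  1.35 -0.84]
0.2 0.33 [-0.94  0.11  1.63  0.4   1.13 -1.21]
0.2 0.5 [-0.94  0.04  1.77  0.6   0.92 -1.7 ]
0.2 0.67 [-0.96  0.04  1.91  0.97  0.8  -2.41]
0.2 0.83 [-0.99  0.14  2.    1.36  0.87  3.09]
0.2 1.0 [-1.    0.31  2.    1.55  1.07  2.47]
```

Grasp is good: width 48.5 mm and 3.1 N of weight. I'll reorient through high joint waypoints and spin the last joint the way its range allows.

Run:
```python
from h import *
import pickle
TH=.35;N=np.array([650,-244,82.])
robot.move_j([-.82,.02,1.76,.36,.83,.7]); print(robot.current_tcp_pos())
robot.move_j([-.83,.06,2.07,1.47,.5,1.9]); print(robot.current_tcp_pos())
p,o=pose(N+[0,0,196],UP,-hd(-.1),TH,1)
robot.move_ptp(p,o); print(robot.current_tcp_pos(),robot.current_qpos(),robot.current_gripper_width()*93,robot.current_t())
for n in ('scene','top','wrist'):
    d=cam(n); pickle.dump(d,open(n+'2.pkl','wb'))
    if n=='top':
        im=d['img'][60:280,130:330]
        A=cv2.resize(im,None,fx=2,fy=2)
    if n=='wrist': W=d['img']
    if n=='scene': S=cv2.resize(d['img'][80:300,120:340],None,fx=1.8,fy=1.8)
H=400
cv2.imwrite('pics/p2.png',np.hstack([cv2.resize(A,(380,418)),cv2.resize(S,(418,418))]))
print(W.shape)
```

```text
[ 562.71971684 -301.14412286  308.33079175]
[ 632.64623894 -268.78583578  292.40842039]
[ 667.82803767 -246.27937756  270.99472096] [-0.86695015  0.21914779  2.14510673  1.92364523  0.76715217  2.34124764] 48.59463235547482 7.4667
(384, 512, 3)
```

View pics/p2.png

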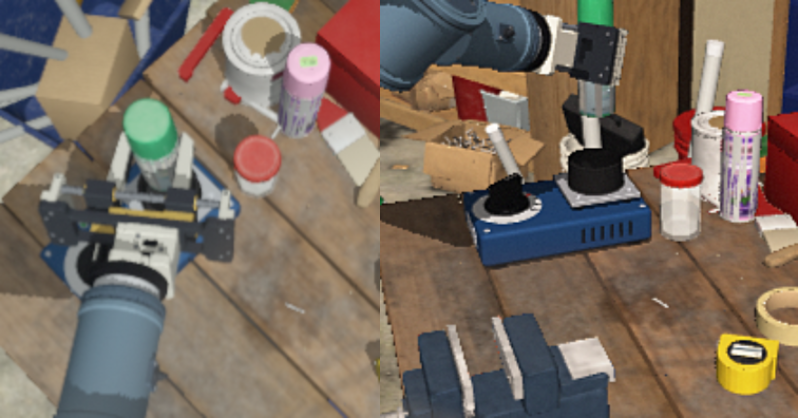

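Run:
```python
from h import *
import pickle
d=pickle.load(open('scene2.pkl','rb')); im=d['img']
print('nest scene',onz(d,(120+217/1.9,80+157/1.9),117))
print('pred nest px',proj(d,[650,-244,117]), 'can base pred',proj(d,[650,-244,192]),'top',proj(d,[650,-244,363]))
c=im[60:210,190:280].copy()
for z in (117,192,278): 
    u=proj(d,[650,-244,z])-[190,60]; cv2.circle(c,tuple(int(round(v)) for v in u),1,(0,0,255),-1)
w=pickle.load(open('wrist2.pkl','rb'))['img']
cv2.imwrite('pics/p3.png',np.hstack([cv2.resize(c,(330,550),interpolation=cv2.INTER_CUBIC),cv2.resize(w,(460,345))[:345].copy() if 0 else np.vstack([cv2.resize(w,(460,345)),np.zeros((205,460,3),np.uint8)])]))
```

```text
nest scene [ 655.04308119 -243.3785724   117.        ]
pred nest px [233.54652808 163.3490986 ] can base pred [232.88802045 137.81730994] top [231.24261814  74.08463535]
```

View pics/p3.png

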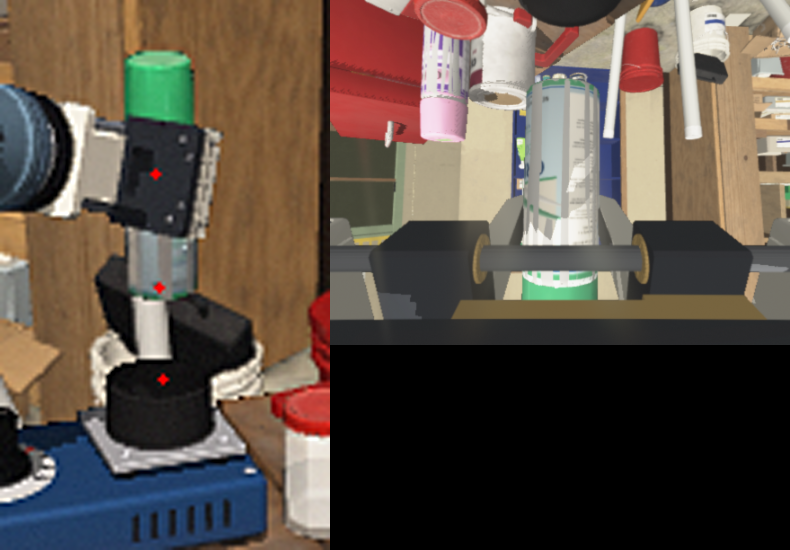

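The can hangs upright over the nest. Relative to the prediction, the can looks about 1 px right and the nest about 1 px left, so I'll measure both edges numerically.

Run:
```python
from h import *
import pickle
d=pickle.load(open('scene2.pkl','rb')); im=cv2.resize(d['img'],None,fx=4,fy=4,interpolation=cv2.INTER_CUBIC); hsv=cv2.cvtColor(im,cv2.COLOR_BGR2HSV)
g=cv2.inRange(hsv,(55,90,40),(90,255,255))
for v in range(78,92,3):
    xs=np.where(g[4*v+2,4*210:4*255])[0]; 
    if len(xs): print('cap',v,(xs.min()/4+210-.4),(xs.max()/4+210-.4),((xs.min()+xs.max())/8+210-.4))
for v in range(166,180,3):
    xs=np.where(hsv[4*v+2,4*212:4*255,2]<65)[0]; print('nest',v,xs.min()/4+212-.4,xs.max()/4+212-.4,(xs.min()+xs.max())/8+212-.4)
for z in (355,330,110,100,90): print(z,proj(d,[650,-244,z]))
for v in (126,130,134): print(v,(d['img'][v,220:250].astype(int).sum(1)//3))
```

```text
cap 78 223.6 241.1 232.35
cap 81 223.6 241.85 232.725
cap 84 223.6 242.1 232.85
cap 87 223.6 242.1 232.85
cap 90 223.6 242.1 232.85
nest 166 218.6 246.85 232.725
nest 169 218.85 249.85 234.35
nest 172 211.6 250.35 230.975
nest 175 211.6 247.85 229.725
nest 178 211.6 246.35 228.975
355 [231.32447924  77.25329873]
330 [231.57703897  87.03073229]
110 [233.60620249 165.66352276]
100 [233.69094    168.95020425]
90 [233.77508138 172.21400138]
126 [104 102 107 107  61 119 139 122 131 146 151 150 151 122 126 123 120 130
 124 121 133 102  87  61  91  97  88  89  84  90]
130 [ 37  46  45  41  42 128 144 131 124 142 143 141 147 129 124 121 123 132
 126 117 113 102  87  56  88  84  88  93  86  87]
134 [ 49  52  42  42  54 131 145 128 125 131 134 140 143 131 121 120 124 137
 133 132 126 104  89  53  89  93  87  95  86  87]
```

Run:
```python
from h import *
TH=.35;N=np.array([649,-242,82.])
P=lambda h: pose(N+[0,0,86+h],UP,-hd(-.1),TH,1)
robot.move_linear(*P(40),speed=120)
print(robot.current_contact_force())
s=robot.move_linear(*P(10),speed=50,f_stop=6); print(s,robot.current_tcp_pos()[2]-P(0)[0][2],robot.current_contact_force())
if not s:
    s=robot.move_linear(*P(-8),speed=25,f_stop=6); print(s,robot.current_tcp_pos()[2]-P(0)[0][2],robot.current_contact_force(),robot.current_ft_torque())
print(robot.current_t())
im=cam('scene')['img'][60:220,180:290]; cv2.imwrite('pics/p4.png',cv2.resize(im,None,fx=3.5,fy=3.5))
```

```text
[ 0.41971056  0.60817988 -2.24995966]
False 9.996375730070383 [ 0.78320929  0.33255907 -1.95463714]
True 2.330170497859825 [-1.02821557  0.68535786  4.70229171] [-0.06183334 -0.25156616  0.02605469]
9.55
```

View pics/p4.png

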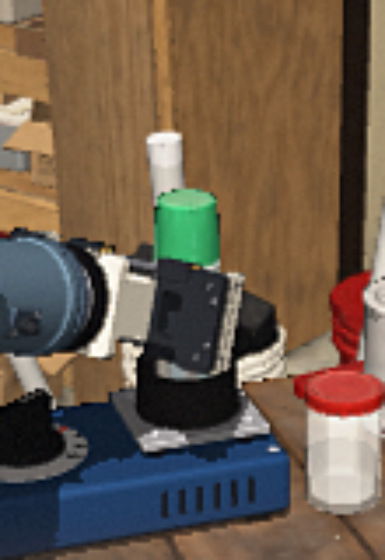

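The can is inside the nest, resting on the floor, so I'll release it, back out along the tool and go above the dial.

Run:
```python
from h import *
import pickle
robot.move_gripper(1.0); robot.sleep(.4); print(robot.current_gripper_width(),robot.current_finger_force(),robot.current_contact_force())
p=np.array(robot.current_tcp_pos()); Rm=rot(robot.current_eef_rot()); 
robot.move_linear(list(p-130*Rm[:,2]),speed=120)
p=np.array(robot.current_tcp_pos()); robot.move_linear(list(p+[-60,0,90]),speed=200)
D=np.array([555,-149,0])
for yaw in np.arange(-3,3.2,.4):
    q=robot.inverse_kinematics(list(D+[0,0,75]),[np.pi,0,yaw]); print(round(yaw,1),None if q is None else np.round(q,2))
print(robot.current_tcp_pos(),robot.current_qpos(),robot.current_t())
d=cam('scene'); d2=cam('top'); pickle.dump(d2,open('top3.pkl','wb'))
cv2.imwrite('pics/p5.png',np.hstack([cv2.resize(d['img'][60:220,150:290],None,fx=2.5,fy=2.5),cv2.resize(d2['img'][100:260,140:290],None,fx=2.5,fy=2.5)]))
```

```text
0.9983723083398631 0.0 [-0.37166108  0.70282192 -0.47349388]
-3.0 [-0.46  0.43  1.66  0.    1.05 -2.17]
-2.6 [-0.46  0.43  1.66  0.    1.05 -2.57]
-2.2 [-0.46  0.43  1.66 -0.    1.05 -2.97]
-1.8 [-0.46  0.43  1.66 -0.    1.05  2.91]
-1.4 [-0.46  0.43  1.66 -0.    1.05  2.51]
-1.0 [-0.46  0.43  1.66 -0.    1.05  2.11]
-0.6 [-0.46  0.43  1.66 -0.    1.05  1.71]
-0.2 [-0.46  0.43  1.66 -0.    1.05  1.31]
0.2 [-0.46  0.43  1.66 -0.    1.05  0.91]
0.6 [-0.46  0.43  1.66 -0.    1.05  0.51]
1.0 [-0.46  0.43  1.66 -0.    1.05  0.11]
1.4 [-0.46  0.43  1.66  0.    1.05 -0.29]
1.8 [-0.46  0.43  1.66  0.    1.05 -0.69]
2.2 [-0.46  0.43  1.66  0.    1.05 -1.09]
2.6 [-0.46  0.43  1.66  0.    1.05 -1.49]
3.0 [-0.46  0.43  1.66  0.    1.05 -1.89]
[ 485.18665034 -231.38272682  296.58492735] [-1.41776812 -0.11191834  2.41616988  1.46288783  1.15364302  2.4760946 ] 12.8
```

View pics/p5.png

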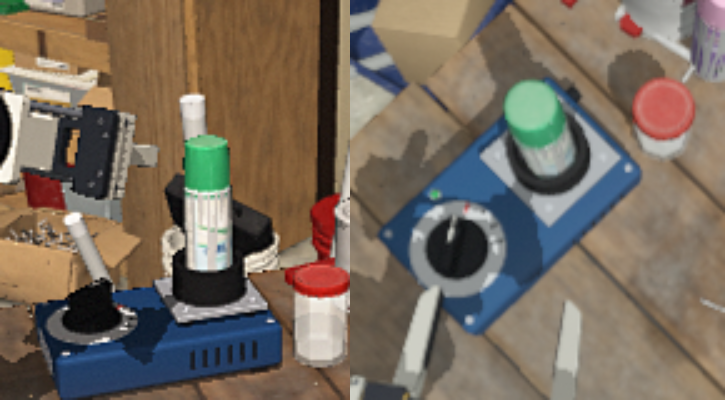

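The can stands upright in the nest. Next is a close look at the dial.

Run:
```python
from h import *
import pickle
robot.move_ptp([430,-120,320],[np.pi,0,-.1])
robot.move_linear([550,-149,190],[np.pi,0,-.1],speed=200)
d=cam('wrist'); pickle.dump(d,open('w6.pkl','wb')); print(d['eye'],robot.current_t(),robot.current_qpos())
im=d['img'].copy()
for P in ([555,-149,103],):
    cv2.circle(im,tuple(int(v) for v in proj(d,P)),2,(0,0,255),-1)
cv2.imwrite('pics/w6.png',cv2.resize(im,(800,600)))
```

```text
[ 625.31606185 -157.13380908  357.36359243] 15.3167 [-4.60620203e-01  3.12359438e-01  1.53010068e+00  2.64008015e-05
  1.29759434e+00  1.21055964e+00]
```

View pics/w6.png

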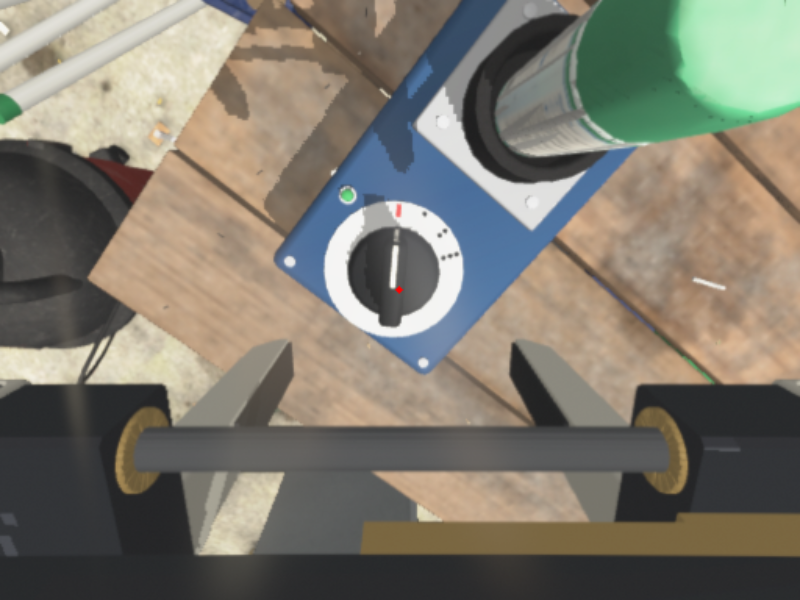

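The wrist view shows the wing running from about (397,232) to (390,322), the skirt centred near (393,272) and the dot marks clockwise of the red mark. I'll approach with the gripper flipped half a turn so the camera side stays away from the can.

Run:
```python
from h import *
import pickle
d=pickle.load(open('w6.pkl','rb')); s=.64
e1=onz(d,np.array([390,321])*s,100); e2=onz(d,np.array([397,232])*s,100)
print('wing ends',e1,e2,np.linalg.norm(e2-e1),np.arctan2(*(e2-e1)[1::-1]))
print('pointer',onz(d,np.array([392,290])*s,103),onz(d,np.array([397,240])*s,103))
print('skirt',onz(d,np.array([393.5,272])*s,71),'ring',onz(d,np.array([394,268])*s,60))
print('red mark',onz(d,np.array([398.5,211])*s,60))
g=cv2.cvtColor(d['img'],cv2.COLOR_BGR2GRAY); cv2.imwrite('pics/x.png',g)
hsv=cv2.cvtColor(d['img'],cv2.COLOR_BGR2HSV)
m=((hsv[...,2]>120)&(hsv[...,1]<90)).astype(np.uint8)*255; k=np.zeros_like(m); cv2.circle(k,(252,170),48,255,-1); m&=k
c=max(cv2.findContours(m,0,1)[0],key=cv2.contourArea); (x,y),ax,an=cv2.fitEllipse(c); print(x/s,y/s,ax,onz(d,(x,y),60))
```

```text
wing ends [ 534.47013919 -140.95747507  100.        ] [ 591.12216391 -151.33942464  100.        ] 57.59545799706886 -0.18124710880976427
pointer [ 555.82377726 -144.58707865  103.        ] [ 586.71733865 -150.91207903  103.        ]
skirt [ 559.89150221 -145.41929866   71.        ] ring [ 560.27905652 -145.6368881    60.        ]
red mark [ 600.16642258 -152.96433049   60.        ]
393.0755376815796 269.3416357040405 (88.73062133789062, 90.01410675048828) [ 559.36239207 -144.87062744   60.        ]
```

Run:
```python
from h import *
Y=np.pi-.183
robot.move_linear([480,-130,290],speed=200)
robot.move_ptp([480,-130,290],[np.pi,0,Y])
print(robot.current_qpos())
robot.move_linear([560,-145.6,150],speed=200)
print('stop',robot.move_linear([560,-145.6,75],speed=80,f_stop=8),robot.current_tcp_pos())
robot.move_gripper(0.0); print('w',robot.current_gripper_width()*93,robot.current_finger_force(),robot.current_contact_force(),robot.current_t())
q0=np.array(robot.current_qpos())
for a in (.3,.6,.9,1.15,1.24,1.28):
    q=q0.copy(); q[5]+=a; robot.move_j(list(q)); print(a,np.round(robot.current_ft_torque(),3),np.round(robot.current_contact_force(),1),robot.current_gripper_width()*93,robot.current_finger_force(),robot.current_qpos()[5]-q0[5])
print(robot.current_t())
d=cam('wrist'); s=cam('scene')['img'][60:240,140:300]; t=cam('top')['img'][120:240,150:280]
cv2.imwrite('pics/p7.png',np.hstack([cv2.resize(d['img'],(400,300)),cv2.resize(s,(267,300)) ]))
```

```text
[-4.89145881e-01  1.22854066e-01  1.53109310e+00  5.83143014e-05
  1.48794205e+00 -1.87659288e+00]
stop False [ 560.4174417  -145.80438615   75.53021508]
w 14.626573220679196 29.999284744262695 [0.8522662  4.44880697 0.55595302] 21.9083
0.3 [-0.016 -0.004  0.024] [-0.5 -0.2  0.6] 15.100428068207053 30.001125633716583 0.29615468923419885
0.6 [-0.441  0.342  0.193] [-2.3 -2.7  0.9] 14.831535462470578 30.026268661022186 0.5941036269658913
0.9 [-0.692  0.566  0.181] [-3.1 -4.5  1.9] 14.744935372554322 30.024402737617493 0.8955293758723187
1.15 [-0.771  0.742  0.118] [-3.2 -4.6  1.1] 14.788767594721598 30.011554062366486 1.1457468288805743
1.24 [-0.912  0.738  0.195] [-5.5 -4.3  2.4] 14.513631424427041 30.03050923347473 1.235627548958105
1.28 [-0.749  0.719  0.522] [-5.8 -5.5  2. ] 14.736896659232016 30.330162048339844 1.2748011920953803
23.9333
```

View pics/p7.png

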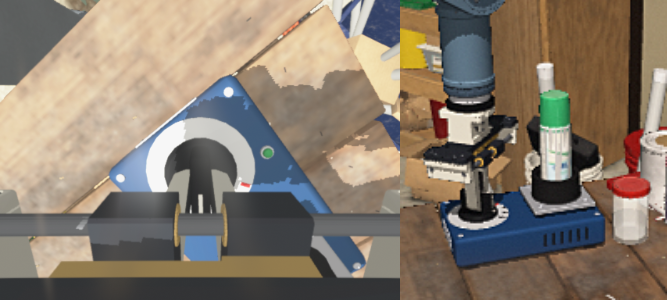

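The wing is aligned with the fingers, and the torque jump to 0.52 N·m at 1.28 rad shows the dial at its end stop, past the third click. The can stands in the nest untouched. I'll hold briefly and hand in.

Run:
```python
from h import *
robot.sleep(.8); print(robot.current_ft_torque(),robot.current_finger_force(),robot.current_t())
print(robot.hand_in())
```

```text
[-0.78689033  0.73639355  0.53366277] 30.324355959892273 24.8833
the job is handed in; nothing more can be done
None
```

The spray can stands released in the nest, cap up, and the gripper is holding the dial against its end stop, past the third click; I handed the job in at about 25 s of the 56 s, and the hand-in returned no verdict.

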